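Spring open the board test fixture

ROBOT

A 7-joint arm with a two-finger parallel gripper is mounted at the origin on the work surface. World frame = base frame: x ahead of the robot, y to its left, z up, the work surface at z = 0. Lengths are in mm, angles in rad, forces in N, time in s.
With the tool pointing down it reaches from about 400 to 925 mm from the base axis. Payload 4.1 kg.
Tool frame: the origin (TCP) lies midway between the tips of the shut fingers; the grasp point (between the pads) lies 19 mm behind it; z points along the fingers, y is the direction in which the jaws open and shut (so a half turn about z gives the same grasp; the last joint's range is limited). The gripper opens to 85 mm and grips with 20 to 120 N. Pads are 22 mm wide; open, the fingers measure 114 mm over their backs; the gripper's body (76 mm by 85 mm) begins 54 mm behind the grasp point. The pads swing forward as they close: fully open they stand 13 mm farther back than shut.
Start: joints at [-0.099, 0.398, 0.045, 1.537, -0.019, 1.207, -0.051], TCP at [650.034, 0.031, 231.347] pointing down, gripper open.
Joint ranges: [-2.82, 2.82], [-0.49, 2.23], [-1.37, 1.46], [0, 2.46], [-1.36, 4.5], [0.23, 2], [-2.94, 2.94]. Speed limits (rad/s): [2.57, 2.57, 3.14, 3.14, 3.14, 3.14, 3.14].

INTERFACE

Orientations are given as a 3x3 rotation matrix whose columns are the frame's x, y, z axes.
In Python, from rig import get_state, vision, manip gives the robot as it stands.
- The arm moves only by the shell command python3 -m handwheel 'ROWS'. ROWS is JSON, a list of rows, each a list of 3 entries, a list of its own where there are three numbers: the closure, from -1 (fully open) to 1 (shut), so that 0 is half open, then the shift along the tool's x, y, z in mm, then the turn, a rotation vector about the tool's x, y, z in rad. A call has 1 to 5 rows; each row is the pose to reach, as a shift and turn from the pose commanded when the call began, along the tool's axes at that moment; what a row does not reach only later rows make up. A row lasts 1/8 s, in which the tool goes at most 62.5 mm and 10.7 degrees, less where a joint would pass 70% of its speed; a pose out of reach is approached as far as the arm can. A call with a gripper value outside its range is refused whole. The fingers move at their own pace and stop on an object; the grip force is fixed at half the most. Time passes only in rows, so rows that repeat a pose let the fingers close. It gives the time, the measured TCP pose, the force and the opening at its end, in the units of the state.
- get_state(): the state, without advancing time (a new reading comes with each control period).
- vision.grab_frame(name): name is "scene" or "side" or "wrist"; returns a dict with "img" (400x640x3 uint8, red, green, blue), "camera_matrix" (3x3 intrinsics, pixels), "R" (3x3) and "t" (3): a world point X has camera coordinates R X + t; the wrist camera has in their place "T_tool_cam" (4x4, takes a point from camera to tool coordinates, whose origin is the TCP and whose axes are the flange's). Camera axes: x right, y down, z forward; pixel columns grow to the right and rows downward; lengths in mm; the calibration is good to about 2 mm. The wrist camera is an equidistant fisheye: a pixel r from the principal point sees the ray r / f radians off the axis. A picture is of the moment at which its call begins: read the wrist's pose just before it. There is no depth.
- manip.hand_in(): hands the job in, once; it reports no verdict.
Trained networks look in a picture, given as the dict that the camera call returned (one of the last four; its "shot" number tells which), for a name from the list of things; names that differ only in an ending like _2 or _b are one class to them, and where a whole thing is asked for, a point or a joint stands for the part that bears it (a point fixed in the world has none). Each returns a list of dicts, best first, with "conf" (0 to 1); they miss things now and then, are a little off and sometimes report something else, mostly with a low value. They report only what shows in the picture. A call takes as long as a camera call. They do not tell look-alikes from the thing itself.
- vision.find_in(picture, name): "position" ([row, column] in pixels, amid what is visible of it).
The state is a dict: "t": time; "q": joint angles; "qd": joint speeds; "tau": joint torques, N m; "eef_pos": TCP position; "orientation": TCP orientation; "contact_force": force on the tool from outside, world axes, zero at the start; "torque": the same for the moment, N m; "finger_gap": opening from 0.0 (shut) to 1.0 (fully open).
Only numpy, scipy, OpenCV 4.12 (cv2) and the standard library are available. Lean on these libraries where they do the work, as an engineer would, in place of code of your own. Each camera call takes 0.05 s, during which the arm holds its last target.

TASK

Press down the release tab on the front of the test fixture so that its lid springs up by itself, then push the lid all the way open, past upright, until it leans back against its stop and stays there. Only press and push with the fingers: leave the circuit board lying in its nest and the other things on the mat where they stand, and finish clear of everything.

Things in the scene. Friction and masses are not known exactly. Their poses are not given: they have to be found in the camera images.
- fixture: grey plastic test box fixed on the blue mat, 130 (x) x 110 (y) x 46 mm high, with a black hinged lid frame with a clear window. Origin: centre of its underside, on the mat (mat top is 4 mm above the table). +z up; +x points from its front (tab side, roughly towards the robot) to its back (hinge side). Lid hinge axis: parallel to y through x = +60, z = 46 mm. Front wall's outer face: x = -65 mm
- lid (a joint): lid angle, rad: 0 shut, 1.57 upright, 1.83 fully open at its stop. Once unlatched it springs up by itself in about 0.5 s to about 0.8 and rests there; the spring acts no further, so from there it must be pushed (under 2 N at the edge). Let go before upright it sinks back to 0.8; past upright it sinks slowly to the stop. Pushing on its edge, rise with the edge along its arc, or friction may jam it
- lid_edge (a point): middle of the lid's free front edge, half-way through its thickness; it moves with the lid and is about 140 mm above the table when the lid has sprung up. The lid is 125 mm long from hinge to this edge, 110 mm wide, 7 mm thick, about 0.1 kg; the hinge axis lies in the plane of its underside
- tab (a joint): angle of the release tab in rad: 0 at rest, 0.24 pressed fully down; it frees the lid at about 0.15 and springs back when let go. About 2 N at the pad starts it, about 5 N presses it fully
- tab_pad (a point): middle of the top of the release tab's pad: a bare metal plate sticking out level from the middle of the box's front, 36 mm wide (y), 5 mm thick, from x = -70 (pivot) to -106 mm in the fixture's frame. This point: x = -92, z = 36.5 mm there; it sinks 5 mm when pressed. Behind the pad the tab's 30 mm wide upright hook rises to z = 57.5 mm (x = -72 to -62) and holds the lid's edge down
- board_mid (a point): green circuit board, 72 x 56 x 4 mm, 30 g, lying loose in the nest inside the fixture below the lid; the point is its centre
- spool: solder spool, bystander, blue flanges, 60 mm across and 44 mm high, standing; origin at the centre of its underside
- cleaner: brass soldering-tip cleaner, bystander, a round pot 76 mm across and 50 mm high; origin at the centre of its underside
- keytester: key-switch tester, bystander, white and black block 36 x 36 mm, 30 mm high with its green cap; origin at the centre of its underside
- cutters: flush cutters with orange handles, bystander, 165 mm long, about 60 mm wide, 16 mm high, lying flat; origin 98 mm from the handle ends, on the mat; jaws along its +x
Not all that is in view belongs to the job. There is more than one size of the fixture; the one meant has the size given above.

How it is judged:
By the outcome, as a careful person would: the job done as asked, in the order asked, and still so for the second after the job is handed in, with the robot touching nothing.
It also fails if it takes over 43 s, if anything falls off the work surface, if the arm or the gripper's body presses on something with over 40 N, if the wrist force passes 120 N, or if a joint passes its speed limit or range.

## Working session

There is one attempt and no reset: what is moved stays moved. The work goes in short steps, Python scripts to look and compute and a shell command to move; the robot and the scene stay as the last step left them, time stands still between calls to the robot, and variables do not carry over. Pictures are saved under pics/ and viewed, and the job is handed in when it is done.

```bash
ls; mkdir -p pics
cat > h.py <<'E'
import numpy as np, cv2
from rig import get_state, vision, manip
def save(f,name,marks=()):
    im=cv2.cvtColor(f["img"],cv2.COLOR_RGB2BGR).copy()
    for (r,c,t) in marks:
        cv2.circle(im,(int(c),int(r)),3,(0,0,255),1); cv2.putText(im,t,(int(c)+4,int(r)),0,.4,(0,0,255),1)
    cv2.imwrite("pics/"+name+".png",im)
def ray(f,rc):
    K=np.array(f["camera_matrix"]);R=np.array(f["R"]);t=np.array(f["t"])
    d=R.T@np.linalg.solve(K,[rc[1],rc[0],1.]);return -R.T@t,d
def onz(f,rc,z):
    o,d=ray(f,rc);return o+d*(z-o[2])/d[2]
def proj(f,X):
    K=np.array(f["camera_matrix"]);R=np.array(f["R"]);t=np.array(f["t"])
    p=K@(R@np.array(X,float)+t);return np.array([p[1]/p[2],p[0]/p[2]])
E
python3 - <<'E'
from h import *
s=get_state();print(s["t"],s["eef_pos"],s["orientation"],s["finger_gap"],s["contact_force"])
for n in ["scene","side"]:
    f=vision.grab_frame(n);m=[]
    for k in ["fixture","tab_pad","lid_edge","spool","cleaner","keytester","cutters"]:
        for d in vision.find_in(f,k)[:3]:
            print(n,k,np.round(d["position"]),round(d["conf"],2),np.round(onz(f,d["position"],40)))
            m.append((*d["position"],k))
    save(f,n+"0");save(f,n+"0m",m)
E
```

```text
pics
0.0 [ 6.49375953e+02 -1.97392346e-02  2.30270141e+02] [[-6.98900918e-05  9.99998180e-01 -1.90666302e-03]
 [ 9.99999987e-01  6.96120203e-05 -1.45907940e-04]
 [-1.45774947e-04 -1.90667319e-03 -9.99998172e-01]] 1.000574447800884 [-0.10995323 -0.30288332  0.32546735]
scene fixture [208. 226.] 0.64 [ 626. -144.   40.]
scene fixture [106. 263.] 0.61 [ 232. -247.   40.]
scene lid_edge [198. 222.] 0.95 [ 602. -173.   40.]
scene lid_edge [102. 262.] 0.65 [ 214. -261.   40.]
scene spool [189. 278.] 0.67 [507. -42.  40.]
scene cleaner [218. 177.] 0.75 [ 707. -250.   40.]
scene keytester [183. 188.] 0.7 [ 597. -291.   40.]
scene cutters [225. 314.] 0.56 [571. 103.  40.]
scene cutters [209. 225.] 0.48 [ 628. -146.   40.]
side fixture [374. 252.] 0.75 [ 208. -311.   40.]
side fixture [254. 404.] 0.72 [ 576. -159.   40.]
side tab_pad [265. 386.] 0.82 [ 523. -175.   40.]
side tab_pad [395. 224.] 0.53 [ 162. -328.   40.]
side lid_edge [368. 252.] 0.92 [ 210. -300.   40.]
side lid_edge [246. 411.] 0.88 [ 605. -142.   40.]
side spool [239. 344.] 0.87 [484. -61.  40.]
side cleaner [272. 486.] 0.68 [ 691. -274.   40.]
side keytester [313. 448.] 0.59 [ 555. -330.   40.]
side cutters [208. 337.] 0.59 [523.  62.  40.]
```

View pics/scene0.png

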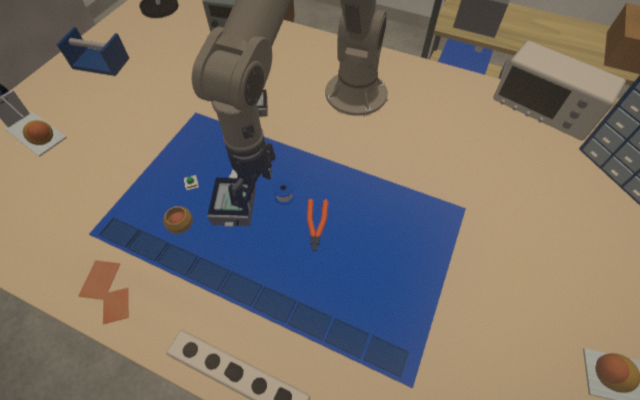

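View pics/side0.png

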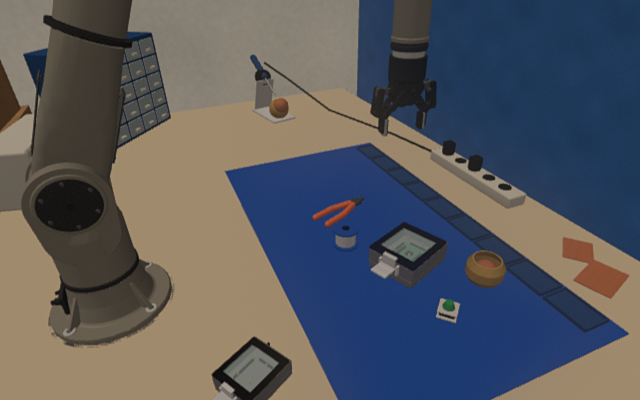

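The side view shows the meant fixture on the blue mat at about (250,405), tab at (265,386). A look-alike stands off the mat at (375,252). Next I zoom in to fit the pose.

Run:
```python
from h import *
a=cv2.imread("pics/side0.png")[205:325,320:500];cv2.imwrite("pics/sz.png",cv2.resize(a,None,fx=4.4,fy=4.4,interpolation=cv2.INTER_CUBIC))
a=cv2.imread("pics/scene0.png")[150:250,150:290];cv2.imwrite("pics/cz.png",cv2.resize(a,None,fx=5.5,fy=5.5,interpolation=cv2.INTER_CUBIC))
```

```text
(no output)
```

View pics/sz.png

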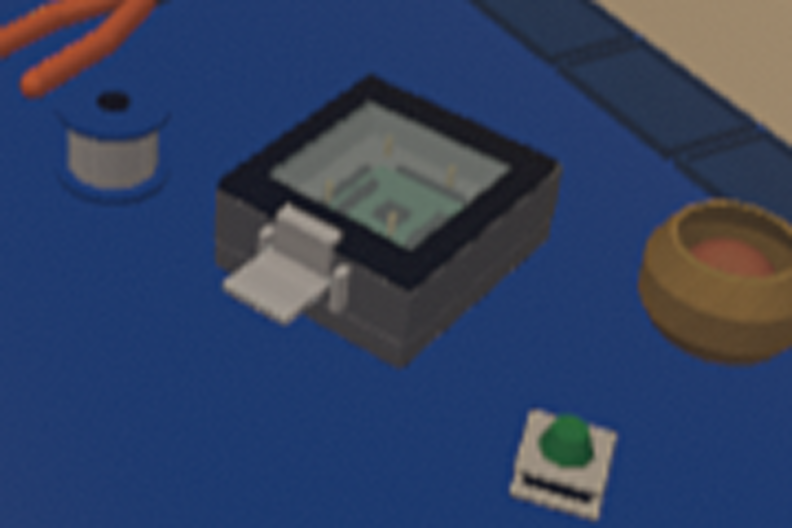

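View pics/cz.png

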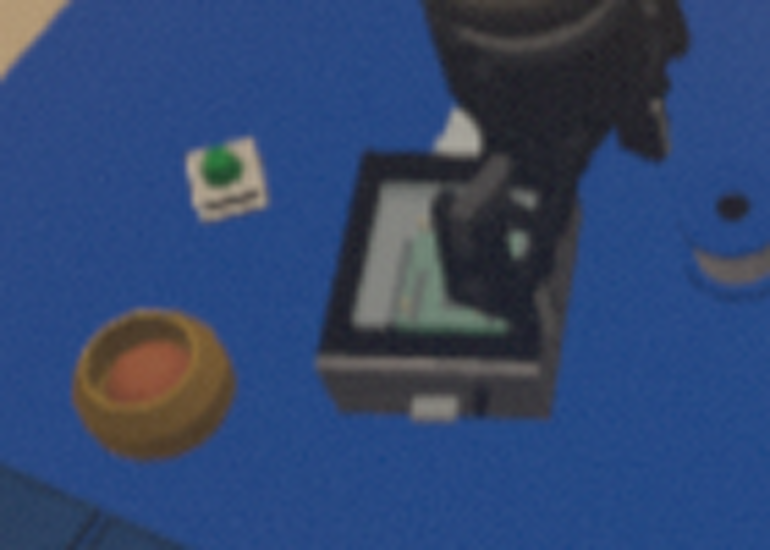

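```bash
cat > fit.py <<'E'
from h import *
from scipy.optimize import least_squares
fs=vision.grab_frame("side");fc=vision.grab_frame("scene")
S=[((-65,55,53),(218,185)),((-65,-55,53),(410,290)),((65,-55,0),(548,240)),((-65,-55,0),(402,367)),((-65,55,0),(217,262)),
   ((-106,18,36.5),(224,284)),((-106,-18,34),(288,323)),((-72,15,57.5),(288,205)),((-72,-15,57.5),(341,238))]
C=[((-65,-55,53),(363,152)),((65,-55,0),(340,412)),((65,55,0),(552,418))]
obs=[(fs,p,np.array([v/4.4+205,u/4.4+320])) for p,(u,v) in S]+[(fc,p,np.array([v/5.5+150,u/5.5+150])) for p,(u,v) in C]
def W(x,p):
    c,s=np.cos(x[2]),np.sin(x[2]);return np.array([x[0]+c*p[0]-s*p[1],x[1]+s*p[0]+c*p[1],4+p[2]])
if __name__=="__main__":
    for o in (obs,obs[:9],obs[9:]):
        r=least_squares(lambda x:np.concatenate([proj(f,W(x,p))-q for f,p,q in o]),[600,-150,0],x_scale=[10,10,.1],loss="soft_l1")
        print(np.round(r.x,3));print(np.round(r.fun,1).reshape(-1,2).tolist())
        print("pad",W(r.x,(-92,0,36.5)),"hinge",W(r.x,(60,0,46)))
E
python3 fit.py
python3 - <<'E'
from h import *
s=get_state();f=vision.grab_frame("wrist");save(f,"w0");print(f["camera_matrix"],f["T_tool_cam"])
print(vision.find_in(f,"tab_pad"),vision.find_in(f,"fixture"))
E
```

```text
[ 5.93741e+02 -1.46992e+02  4.10000e-01]
[[-1.7, -0.3], [-2.4, 1.3], [-1.5, 0.1], [0.4, 0.5], [0.3, -1.0], [-0.8, 0.1], [-0.5, 0.2], [1.6, -2.5], [0.5, -2.1], [-0.9, -1.8], [0.2, -1.1], [-0.3, -0.7]]
pad [ 509.37079763 -183.67536949   40.5       ] hinge [ 648.76497263 -123.06791138   50.        ]
[ 5.93958e+02 -1.49249e+02  3.92000e-01]
[[-1.6, 0.2], [-1.8, 1.3], [-0.5, 1.0], [1.0, 0.5], [0.4, -0.6], [-0.7, 0.1], [-0.2, 0.0], [1.9, -2.2], [0.9, -2.0]]
pad [ 508.94377845 -184.41277184   40.5       ] hinge [ 649.40281551 -126.31579337   50.        ]
[ 5.93174e+02 -1.43119e+02  3.96000e-01]
[[-0.8, -0.2], [0.3, -0.1], [0.3, 0.2]]
pad [ 508.30168631 -178.6251442    40.5       ] hinge [ 648.52567634 -119.96312396   50.        ]
[[309.70691629   0.         322.39238868]
 [  0.         309.70691629 199.54299112]
 [  0.           0.           1.        ]] [[-4.10438443e-04 -9.57628846e-01 -2.88004903e-01  7.21576275e+01]
 [ 9.99999572e-01 -6.31916233e-04  6.76040387e-04  1.27517220e+00]
 [-8.29390750e-04 -2.88004502e-01  9.57628696e-01 -1.43081360e+02]
 [ 0.00000000e+00  0.00000000e+00  0.00000000e+00  1.00000000e+00]]
[{'position': [314.5, 231.0], 'conf': 0.67}] [{'position': [282.9, 282.9], 'conf': 0.81}, {'position': [319.6, 86.6], 'conf': 0.61}]
```

View pics/w0.png

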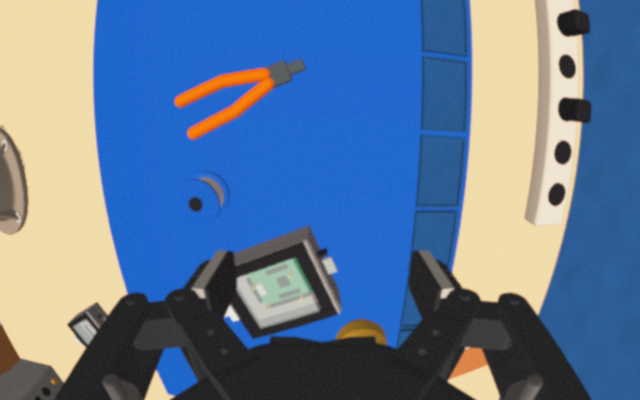

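```bash
cat >> h.py <<'E'
from scipy.spatial.transform import Rotation as Ro
FX=[594.,-147.,.40]
def fr():
    c,s=np.cos(FX[2]),np.sin(FX[2]);return np.array([[c,-s,0],[s,c,0],[0,0,1.]])
def W3(p): return np.array([FX[0],FX[1],4.])+fr()@np.array(p,float)
def tool(th):
    F=fr();fx,fy,z=F.T
    return np.c_[-(np.cos(th)*fx+np.sin(th)*z),fy,np.sin(th)*fx-np.cos(th)*z]
def rel(p,R,s=None):
    s=s or get_state();R0=np.array(s["orientation"])
    return np.round(R0.T@(p-s["eef_pos"]),1),np.round(Ro.from_matrix(R0.T@R).as_rotvec(),3)
def tofix(p): return fr().T@(np.array(p)-[FX[0],FX[1],4.])
E
python3 - <<'E'
from h import *
print(rel(W3((-110,0,130)),tool(0)))
print(rel(W3((-110,0,130)),tool(.35)))
E
```

```text
(array([-189.9, -157.4,   97.4]), array([ 0.   ,  0.   , -1.971]))
(array([-189.9, -157.4,   97.4]), array([-0.344, -0.228, -1.948]))
```

```bash
python3 -m handwheel '[[1,[-40,-40,0],[0,0,-0.18]],[1,[-80,-80,0],[0,0,-0.37]],[1,[-120,-120,0],[0,0,-0.55]],[1,[-160,-150,10],[0,0,-0.74]],[1,[-190,-157,20],[0,0,-0.92]]]'
python3 - <<'E'
from h import *
print(rel(W3((-110,0,130)),tool(.35)))
E
```

```text
t: 1.68
eef_pos: [490.9, -192.2, 211.6]
orientation: [[-0.798, 0.603, 0.0], [0.603, 0.798, -0.001], [-0.001, -0.0, -1.0]]
contact_force: [0.4, 1.0, 0.2]
finger_gap: -0.001
(array([ 0.1,  3. , 77.6]), array([-0.184, -0.317, -1.036]))
```

```bash
python3 -m handwheel '[[1,[0,3,10],[0,0,-0.18]],[1,[0,3,25],[0,0,-0.36]],[1,[0,3,40],[0,0,-0.54]],[1,[0,3,50],[0,0,-0.72]],[1,[0,3,60],[0,0,-0.9]]]'
python3 - <<'E'
from h import *
print(rel(W3((-110,0,130)),tool(.35)))
E
```

```text
t: 2.3
eef_pos: [494.9, -187.6, 151.1]
orientation: [[-0.968, -0.252, 0.0], [-0.252, 0.968, -0.0], [-0.0, -0.0, -1.0]]
contact_force: [0.4, 0.8, -0.4]
finger_gap: -0.0
(array([ 2.7, -1.6, 17.1]), array([-0.025, -0.349, -0.143]))
```

```bash
python3 -m handwheel '[[1,[1,-1,5],[-0.012,-0.16,-0.07]],[1,[3,-2,10],[-0.025,-0.33,-0.143]],[1,[3,-2,17],[-0.025,-0.349,-0.143]]]'
python3 - <<'E'
from h import *
s=get_state();print(s["eef_pos"],rel(W3((-110,0,130)),tool(.35)))
f=vision.grab_frame("wrist");save(f,"w1")
for k in["tab_pad","lid_edge"]:print(vision.find_in(f,k))
# project model through fisheye
T=np.array(f["T_tool_cam"]);K=np.array(f["camera_matrix"]);R=np.array(s["orientation"]);p=np.array(s["eef_pos"])
def pw(X):
    c=T[:3,:3].T@(R.T@(X-p)-T[:3,3]);th=np.arctan2(np.hypot(c[0],c[1]),c[2]);u=c[:2]/np.hypot(c[0],c[1])*th*K[0,0]
    return u[1]+K[1,2],u[0]+K[0,2]
P={"a":(-106,18,36.5),"b":(-106,-18,36.5),"c":(-92,0,36.5),"h":(-72,15,57.5),"i":(-72,-15,57.5),"l":(-65,55,53),"m":(-65,-55,53),"n":(65,55,46),"o":(65,-55,46)}
save(f,"w1m",[(*pw(W3(v)),k) for k,v in P.items()])
E
```

```text
t: 2.68
eef_pos: [491.0, -191.7, 134.2]
orientation: [[-0.868, -0.381, 0.319], [-0.358, 0.925, 0.13], [-0.344, -0.001, -0.939]]
contact_force: [0.1, 0.9, -0.9]
finger_gap: -0.001
[ 490.98878574 -191.72523352  134.18226194] (array([-2.1,  1.1,  1. ]), array([-0.004,  0.001, -0.008]))
[{'position': [197.6, 326.6], 'conf': 0.66}]
[{'position': [243.8, 340.7], 'conf': 0.87}]
```

View pics/w1m.png

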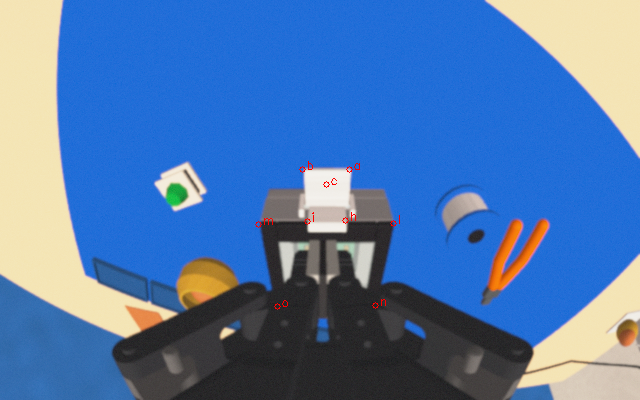

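Run:
```python
from h import *
for z in (48,40,34,30): print(z,rel(W3((-89,0,z)),tool(.35)))
```

```text
48 (array([ 6.9,  0.5, 84.8]), array([-0.002, -0.002, -0.008]))
40 (array([ 9.6,  0.5, 92.3]), array([-0.002, -0.002, -0.008]))
34 (array([11.7,  0.5, 97.9]), array([-0.002, -0.002, -0.008]))
30 (array([ 13.1,   0.5, 101.7]), array([-0.002, -0.002, -0.008]))
```

```bash
python3 -m handwheel '[[1,[3,0,30],[0,0,0]],[1,[5,0,55],[0,0,0]],[1,[6,0,75],[0,0,0]],[1,[7,0.5,85],[0,0,0]],[1,[7,0.5,85],[0,0,0]]]'
python3 - <<'E'
from h import *
s=get_state();print(tofix(s["eef_pos"]))
for z in (48,40,34,30): print(z,rel(W3((-89,0,z)),tool(.35)))
f=vision.grab_frame("wrist");save(f,"w2")
f=vision.grab_frame("side");a=f["img"][205:325,320:500,::-1];cv2.imwrite("pics/s2.png",cv2.resize(a,None,fx=4.4,fy=4.4,interpolation=cv2.INTER_CUBIC))
E
```

```text
t: 3.45
eef_pos: [513.7, -180.5, 52.0]
orientation: [[-0.867, -0.385, 0.316], [-0.362, 0.923, 0.132], [-0.342, 0.0, -0.94]]
contact_force: [0.1, 0.4, 0.8]
finger_gap: -0.002
[-87.02964168   0.41469029  47.99017034]
48 (array([ 1.8, -0.4, -0.7]), array([-0.001, -0.   , -0.005]))
40 (array([ 4.6, -0.4,  6.8]), array([-0.001, -0.   , -0.005]))
34 (array([ 6.6, -0.4, 12.5]), array([-0.001, -0.   , -0.005]))
30 (array([ 8. , -0.4, 16.2]), array([-0.001, -0.   , -0.005]))
```

View pics/s2.png

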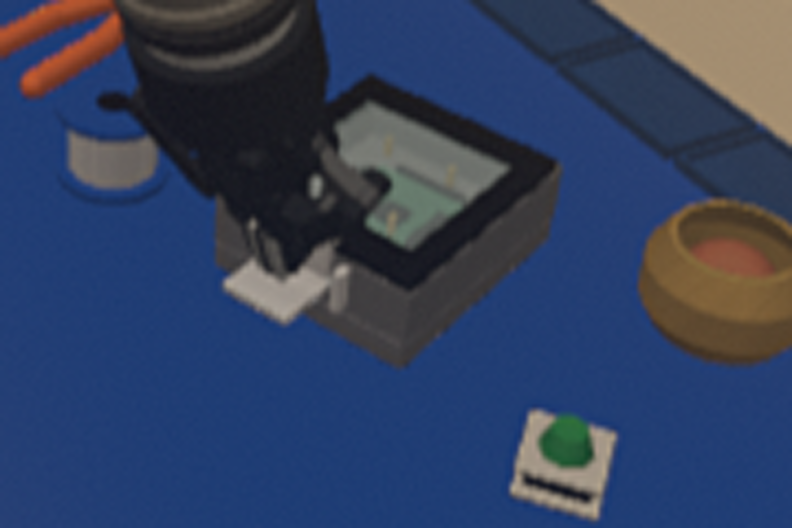

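View pics/w2.png

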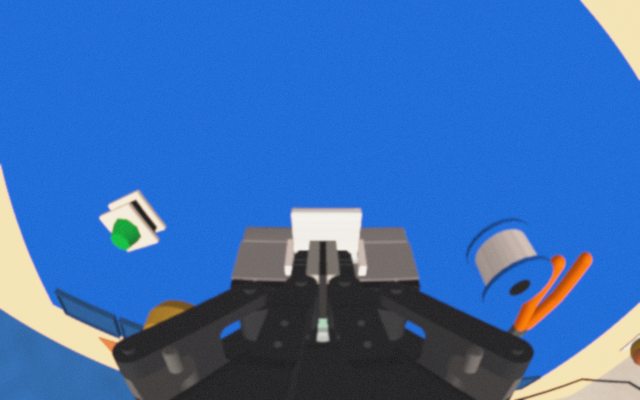

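```bash
python3 -m handwheel '[[1,[4,-0.4,-1],[0,0,0]],[1,[6,-0.4,4],[0,0,0]],[1,[7,-0.4,7],[0,0,0]],[1,[7,-0.4,7],[0,0,0]]]'
python3 - <<'E'
from h import *
s=get_state();print(tofix(s["eef_pos"]))
E
```

```text
t: 4.05
eef_pos: [509.1, -183.3, 42.8]
orientation: [[-0.868, -0.383, 0.316], [-0.36, 0.924, 0.131], [-0.342, 0.0, -0.94]]
contact_force: [-1.2, -0.2, 1.8]
finger_gap: -0.001
[-92.31145663  -0.41703357  38.83866722]
```

Contact is beginning. I'll press down about 8 mm and hold.

```bash
python3 -m handwheel '[[1,[1,0,2.5],[0,0,0]],[1,[2,0,5],[0,0,0]],[1,[2.5,0,7],[0,0,0]],[1,[2.5,0,7],[0,0,0]]]'
python3 - <<'E'
from h import *
s=get_state();print(tofix(s["eef_pos"]))
f=vision.grab_frame("side");save(f,"s3");print(vision.find_in(f,"lid_edge"))
E
```

```text
t: 4.55
eef_pos: [509.6, -183.3, 36.0]
orientation: [[-0.867, -0.384, 0.317], [-0.36, 0.924, 0.131], [-0.343, -0.0, -0.939]]
contact_force: [-2.7, -0.3, 6.8]
finger_gap: -0.002
[-91.85168404  -0.55779472  31.98879656]
[{'position': [369.3, 250.7], 'conf': 0.73}, {'position': [230.9, 417.9], 'conf': 0.71}]
```

View pics/s3.png

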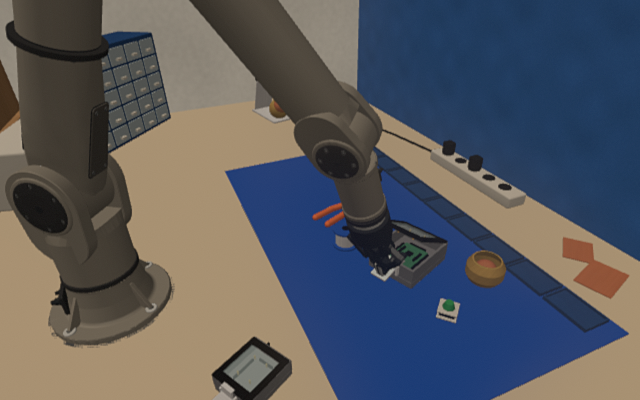

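```bash
python3 -m handwheel '[[1,[0,0,0],[0,0,0]],[1,[0,0,0],[0,0,0]],[1,[-1,0,-15],[0,0,0]],[1,[25,0,-25],[0,0,0]],[1,[50,0,-32],[0,0,0]]]'
python3 - <<'E'
from h import *
s=get_state();print(tofix(s["eef_pos"]))
f=vision.grab_frame("side");print(vision.find_in(f,"lid_edge"),vision.find_in(f,"board_mid"));a=f["img"][175:325,320:500,::-1];cv2.imwrite("pics/s4.png",cv2.resize(a,None,fx=4,fy=4,interpolation=cv2.INTER_CUBIC))
for a in (0,.4,.6,.8,1.): print(a,proj(f,W3((60-125*np.cos(a)-3.5*np.sin(a),0,46+125*np.sin(a)+3.5*np.cos(a)))))
f=vision.grab_frame("wrist");save(f,"w4")
E
```

```text
t: 5.28
eef_pos: [455.5, -205.5, 49.4]
orientation: [[-0.867, -0.384, 0.317], [-0.362, 0.923, 0.131], [-0.343, -0.001, -0.939]]
contact_force: [-0.2, -0.0, -0.4]
finger_gap: 0.003
[-1.50333663e+02 -1.50370554e-03  4.53636844e+01]
[{'position': [222.1, 416.5], 'conf': 0.97}, {'position': [369.2, 251.9], 'conf': 0.55}] [{'position': [255.6, 404.5], 'conf': 0.67}, {'position': [245.1, 410.1], 'conf': 0.38}]
0 [257.63106269 390.73121224]
0.4 [236.42047806 394.98180656]
0.6 [224.97961235 399.2002575 ]
0.8 [213.79399821 404.5697258 ]
1.0 [203.47879267 410.79772753]
```

View pics/s4.png

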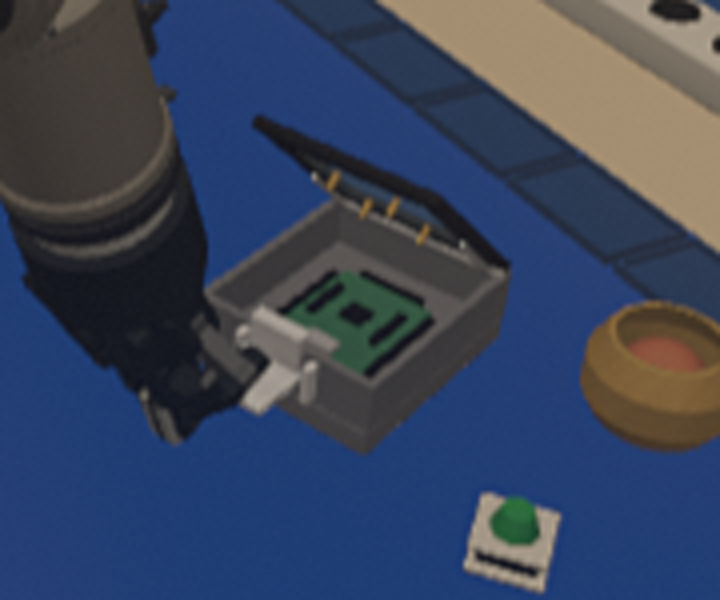

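View pics/w4.png

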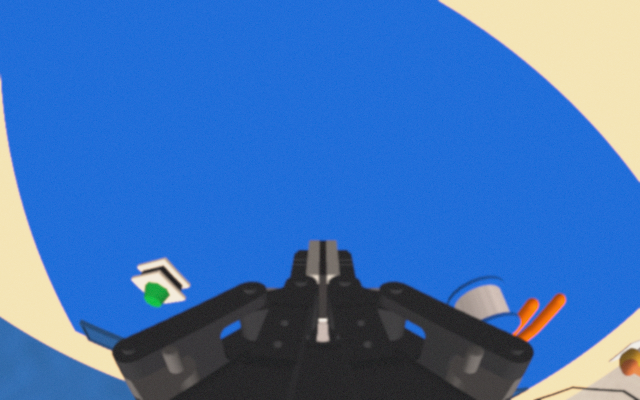

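Lid has sprung to about 0.8 (free edge centre near px (214,405), which matches the model), the board is still in its nest. Next: approach below and in front of the lid edge.

Run:
```python
from h import *
print(rel(W3((-110,0,115)),tool(.35)),rel(W3((-65,0,123)),tool(.35)))
```

```text
(array([-61.4,   0.5, -52. ]), array([-0.003,  0.   , -0.006])) (array([-106.5,    0.8,  -44.1]), array([-0.003,  0.   , -0.006]))
```

```bash
python3 -m handwheel '[[1,[-15,0,-40],[0,0,0]],[1,[-45,0,-55],[0,0,0]],[1,[-75,0,-50],[0,0,0]],[1,[-100,0.8,-45],[0,0,0]],[1,[-106,0.8,-44],[0,0,0]]]'
cat > arc.py <<'E'
from h import *
s=get_state();print(tofix(s["eef_pos"]),s["contact_force"])
th=.35;k=10;X=-np.array([np.cos(th),0,np.sin(th)]);Z=np.array([np.sin(th),0,-np.cos(th)])
for a in np.arange(.75,1.86,.05):
    E=np.array([60-125*np.cos(a),0,46+125*np.sin(a)])
    T=E+k*Z+11*X if a<1.22 else np.array([60-115*np.cos(a),0,46+115*np.sin(a)])+11*X
    r=rel(W3(T),tool(th),s);print(round(a,2),np.round(T,0),r[0])
E
python3 arc.py
python3 - <<'E'
from h import *
f=vision.grab_frame("side");a=f["img"][175:325,320:500,::-1];cv2.imwrite("pics/s5.png",cv2.resize(a,None,fx=4,fy=4,interpolation=cv2.INTER_CUBIC))
f=vision.grab_frame("wrist");save(f,"w5")
E
```

```text
t: 6.1
eef_pos: [536.1, -170.1, 127.2]
orientation: [[-0.865, -0.388, 0.318], [-0.364, 0.922, 0.132], [-0.344, -0.001, -0.939]]
contact_force: [0.1, 0.8, -0.4]
finger_gap: -0.002
[-62.36690456   1.24791944 123.24968952] [ 0.06923962  0.80277647 -0.37102305]
0.75 [-38.   0. 118.] [-20.7  -1.2  13.2]
0.8 [-34.   0. 123.] [-26.4  -1.2  10.5]
0.85 [-29.   0. 127.] [-32.2  -1.2   8.1]
0.9 [-25.   0. 131.] [-38.   -1.2   6. ]
0.95 [-20.   0. 135.] [-44.   -1.2   4.2]
1.0 [-14.   0. 138.] [-50.1  -1.2   2.6]
1.05 [ -9.   0. 141.] [-56.2  -1.2   1.4]
1.1 [ -4.   0. 144.] [-62.4  -1.2   0.5]
1.15 [  2.   0. 147.] [-68.6  -1.2  -0. ]
1.2 [  8.   0. 149.] [-74.9  -1.1  -0.3]
1.25 [ 13.   0. 151.] [-80.8  -1.1  -0.3]
1.3 [ 19.   0. 153.] [-86.6  -1.1   0. ]
1.35 [ 24.   0. 154.] [-92.3  -1.1   0.6]
1.4 [ 30.   0. 156.] [-98.   -1.1   1.5]
1.45 [ 36.   0. 156.] [-103.6   -1.1    2.7]
1.5 [ 42.   0. 157.] [-109.1   -1.1    4.2]
1.55 [ 47.   0. 157.] [-114.6   -1.1    5.9]
1.6 [ 53.   0. 157.] [-120.    -1.1    7.9]
1.65 [ 59.   0. 157.] [-125.3   -1.1   10.2]
1.7 [ 64.   0. 156.] [-130.5   -1.    12.7]
1.75 [ 70.   0. 155.] [-135.5   -1.    15.5]
1.8 [ 76.   0. 154.] [-140.4   -1.    18.5]
1.85 [ 81.   0. 153.] [-145.1   -1.    21.8]
```

View pics/s5.png

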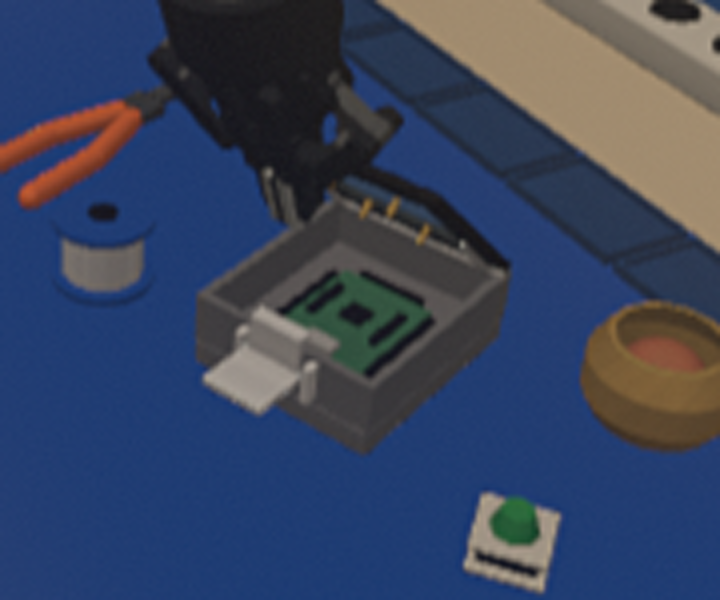

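View pics/w5.png

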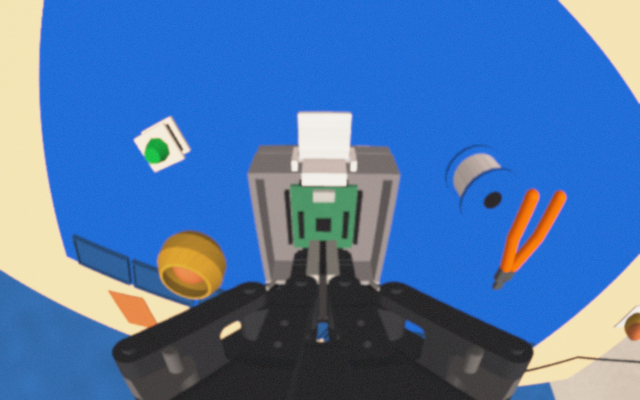

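```bash
python3 -m handwheel '[[1,[-13,-1,10],[0,0,0]],[1,[-26,-1,10.5],[0,0,0]],[1,[-35,-1,7],[0,0,0]],[1,[-44,-1,4],[0,0,0]],[1,[-53,-1,2],[0,0,0]]]'; python3 arc.py;python3 - <<'E'
from h import *
f=vision.grab_frame("side");print(vision.find_in(f,"lid_edge")[:1]);a=f["img"][175:325,320:500,::-1];cv2.imwrite("pics/s6.png",cv2.resize(a,None,fx=4,fy=4,interpolation=cv2.INTER_CUBIC))
E
```

```text
t: 6.82
eef_pos: [581.1, -153.8, 143.2]
orientation: [[-0.868, -0.383, 0.317], [-0.36, 0.924, 0.131], [-0.343, -0.001, -0.939]]
contact_force: [-0.7, -0.1, 0.7]
finger_gap: -0.002
[-14.53368708  -1.18424744 139.18786156] [-0.67981624 -0.12740071  0.65768564]
0.75 [-38.   0. 118.] [29.6  1.  11.7]
0.8 [-34.   0. 123.] [24.   1.1  9. ]
0.85 [-29.   0. 127.] [18.2  1.1  6.6]
0.9 [-25.   0. 131.] [12.4  1.1  4.5]
0.95 [-20.   0. 135.] [6.4 1.2 2.6]
1.0 [-14.   0. 138.] [0.3 1.2 1.1]
1.05 [ -9.   0. 141.] [-5.8  1.2 -0.1]
1.1 [ -4.   0. 144.] [-12.    1.3  -1. ]
1.15 [  2.   0. 147.] [-18.2   1.3  -1.6]
1.2 [  8.   0. 149.] [-24.5   1.3  -1.9]
1.25 [ 13.   0. 151.] [-30.4   1.4  -1.9]
1.3 [ 19.   0. 153.] [-36.2   1.4  -1.6]
1.35 [ 24.   0. 154.] [-41.9   1.4  -1. ]
1.4 [ 30.   0. 156.] [-47.6   1.5  -0.1]
1.45 [ 36.   0. 156.] [-53.2   1.5   1.1]
1.5 [ 42.   0. 157.] [-58.7   1.5   2.5]
1.55 [ 47.   0. 157.] [-64.2   1.6   4.3]
1.6 [ 53.   0. 157.] [-69.6   1.6   6.2]
1.65 [ 59.   0. 157.] [-74.9   1.6   8.5]
1.7 [ 64.   0. 156.] [-80.1   1.7  11. ]
1.75 [ 70.   0. 155.] [-85.1   1.7  13.8]
1.8 [ 76.   0. 154.] [-90.    1.8  16.8]
1.85 [ 81.   0. 153.] [-94.7   1.8  20.1]
[{'position': [368.8, 251.0], 'conf': 0.98}]
```

View pics/s6.png

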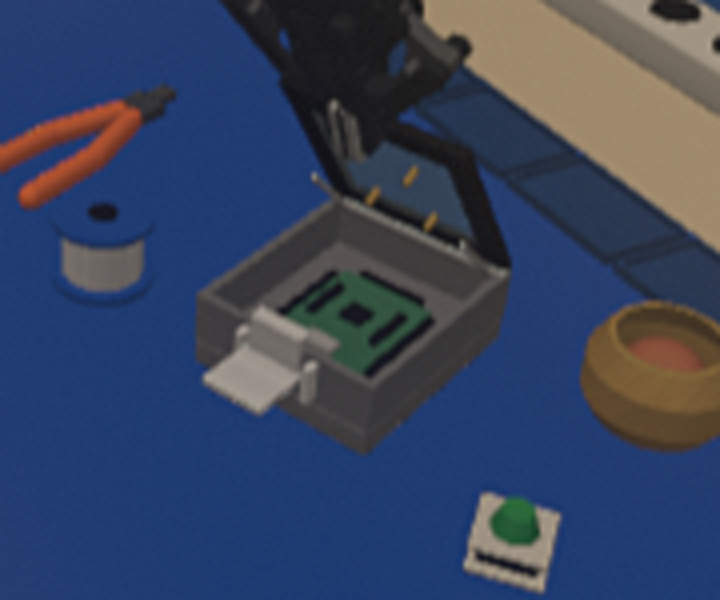

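```bash
python3 -m handwheel '[[1,[-9,1,-4],[0,0,0]],[1,[-18,1,-5],[0,0,0]],[1,[-28,1,-5],[0,0,0]],[1,[-38,1,-5],[0,0,0]],[1,[-48,1,-4],[0,0,0]]]'; python3 arc.py | awk 'NR==1||$1>=1.35';python3 - <<'E'
from h import *
f=vision.grab_frame("side");a=f["img"][175:325,320:500,::-1];cv2.imwrite("pics/s7.png",cv2.resize(a,None,fx=4,fy=4,interpolation=cv2.INTER_CUBIC))
E
```

```text
t: 7.55
eef_pos: [621.4, -135.7, 162.9]
orientation: [[-0.867, -0.384, 0.317], [-0.361, 0.923, 0.131], [-0.343, -0.0, -0.939]]
contact_force: [0.8, -0.2, 0.8]
finger_gap: -0.001
[ 29.61676475  -0.27557262 158.92367458] [ 0.78424661 -0.22589377  0.81971204]
1.35 [ 24.   0. 154.] [6.4 0.2 2.5]
1.4 [ 30.   0. 156.] [0.7 0.3 3.3]
1.45 [ 36.   0. 156.] [-4.9  0.3  4.5]
1.5 [ 42.   0. 157.] [-10.5   0.3   5.9]
1.55 [ 47.   0. 157.] [-16.    0.4   7.7]
1.6 [ 53.   0. 157.] [-21.4   0.4   9.7]
1.65 [ 59.   0. 157.] [-26.7   0.5  11.9]
1.7 [ 64.   0. 156.] [-31.8   0.5  14.4]
1.75 [ 70.   0. 155.] [-36.9   0.5  17.2]
1.8 [ 76.   0. 154.] [-41.8   0.6  20.2]
1.85 [ 81.   0. 153.] [-46.5   0.6  23.5]
```

View pics/s7.png

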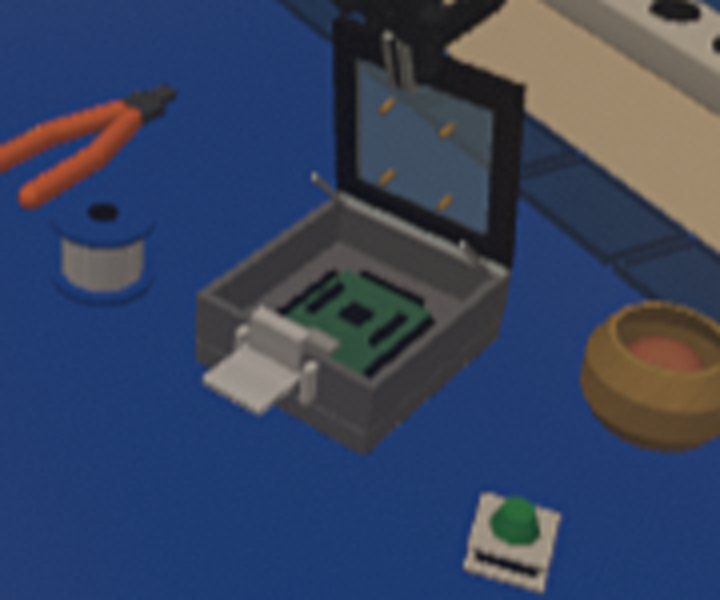

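```bash
python3 -m handwheel '[[1,[-8,0,3],[0,0,0]],[1,[-16,0,6],[0,0,0]],[1,[-24,0,9],[0,0,0]],[1,[-32,0,13],[0,0,0]],[1,[-37,0,15],[0,0,0]]]'
python3 - <<'E'
from h import *
f=vision.grab_frame("side");a=f["img"][175:325,320:500,::-1];cv2.imwrite("pics/s8.png",cv2.resize(a,None,fx=4,fy=4,interpolation=cv2.INTER_CUBIC))
E
```

```text
t: 8.22
eef_pos: [658.0, -120.2, 161.1]
orientation: [[-0.867, -0.384, 0.316], [-0.361, 0.923, 0.132], [-0.343, -0.0, -0.939]]
contact_force: [0.1, -0.5, -0.1]
finger_gap: 0.002
```

View pics/s8.png

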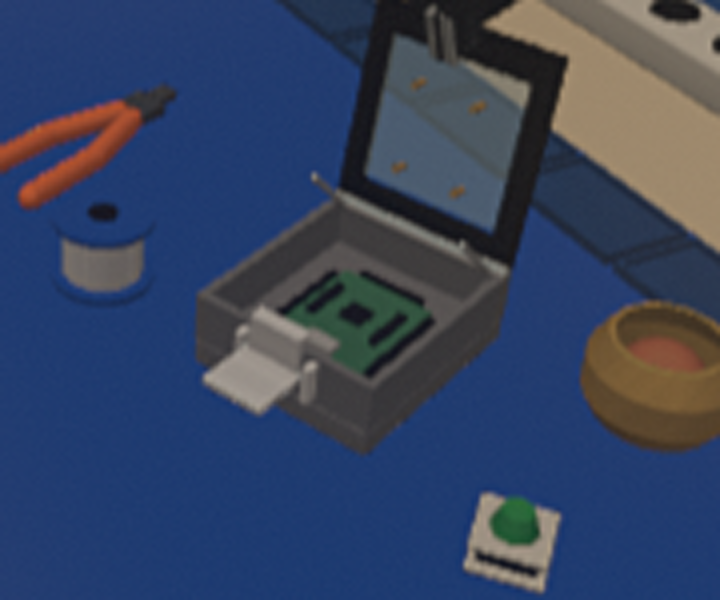

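The lid is now past upright. I'll back off towards the robot, then move up.

```bash
python3 -m handwheel '[[1,[20,0,-7],[0,0,0]],[1,[45,0,-16],[0,0,0]],[1,[75,0,-27],[0,0,0]],[1,[95,0,-60],[0,0,0]],[1,[100,0,-100],[0,0,0]]]'; python3 -m handwheel '[[1,[20,0,-20],[0,0,0]],[1,[40,0,-40],[0,0,0]],[1,[40,0,-40],[0,0,0]],[1,[40,0,-40],[0,0,0]],[1,[40,0,-40],[0,0,0]]]'
python3 - <<'E'
from h import *
s=get_state();print(tofix(s["eef_pos"]),s["contact_force"])
f=vision.grab_frame("side");print(vision.find_in(f,"lid_edge"));a=f["img"][155:325,320:500,::-1];cv2.imwrite("pics/s9.png",cv2.resize(a,None,fx=3.5,fy=3.5,interpolation=cv2.INTER_CUBIC))
for an in (1.6,1.7,1.83): print(an,[np.round(proj(f,W3((60-125*np.cos(an),y,46+125*np.sin(an)))),1) for y in(-55,55)], [np.round((proj(f,W3((60-125*np.cos(an),y,46+125*np.sin(an))))-[155,320])*3.5) for y in(-55,55)])
f=vision.grab_frame("scene");save(f,"c9")
E
```

```text
t: 8.9
eef_pos: [536.6, -170.5, 220.3]
orientation: [[-0.869, -0.382, 0.314], [-0.359, 0.924, 0.132], [-0.34, 0.002, -0.94]]
contact_force: [0.9, -1.0, -0.1]
finger_gap: -0.004
t: 9.52
eef_pos: [492.2, -188.7, 244.3]
orientation: [[-0.867, -0.385, 0.316], [-0.362, 0.923, 0.132], [-0.342, 0.001, -0.94]]
contact_force: [0.2, 0.6, -1.2]
finger_gap: -0.003
[-109.96813625    1.26422091  240.30303297] [ 0.22208434  0.63642878 -1.17235843]
[{'position': [369.2, 253.0], 'conf': 0.75}, {'position': [205.8, 433.2], 'conf': 0.71}]
1.6 [array([190.9, 456.6]), array([173.7, 409.2])] [array([126., 478.]), array([ 66., 312.])]
1.7 [array([189. , 459.6]), array([172.2, 412.5])] [array([119., 489.]), array([ 60., 324.])]
1.83 [array([187.4, 463.3]), array([170.9, 416.4])] [array([114., 501.]), array([ 56., 338.])]
```

View pics/s9.png

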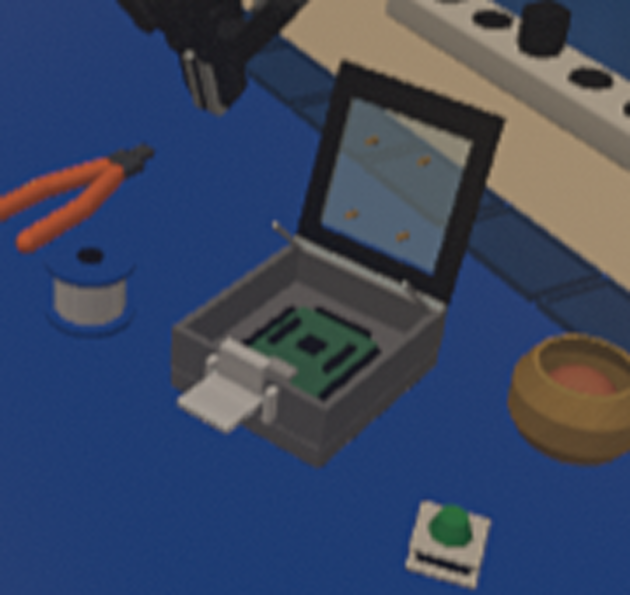

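View pics/c9.png

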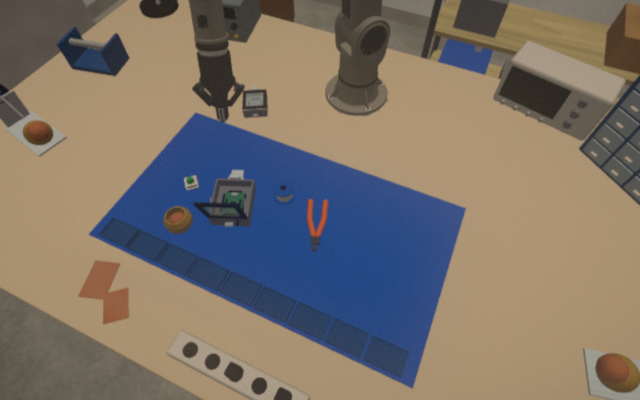

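The free-edge corners, at zoomed (503,118) and (345,62), fit the stop angle of 1.83 best. I'll wait about a second and check that nothing drifts.

```bash
python3 -m handwheel '[[1,[0,0,-10],[0,0,0]],[1,[0,0,-10],[0,0,0]],[1,[0,0,-10],[0,0,0]],[1,[0,0,-10],[0,0,0]],[1,[0,0,-10],[0,0,0]]]' | head -1;  python3 -m handwheel '[[1,[0,0,0],[0,0,0]],[1,[0,0,0],[0,0,0]],[1,[0,0,0],[0,0,0]],[1,[0,0,0],[0,0,0]],[1,[0,0,0],[0,0,0]]]'
python3 - <<'E'
from h import *
f=vision.grab_frame("side");a=f["img"][155:325,320:500,::-1];b=cv2.resize(a,None,fx=3.5,fy=3.5,interpolation=cv2.INTER_CUBIC);cv2.imwrite("pics/s10.png",b)
o=cv2.imread("pics/s9.png");d=cv2.absdiff(cv2.GaussianBlur(o,(9,9),0),cv2.GaussianBlur(b,(9,9),0)).max(2)
ys,xs=np.where(d>25);print("moved px:",len(ys),(xs.min(),xs.max(),ys.min(),ys.max()) if len(ys) else "")
E
```

```text
t: 10.3
t: 10.92
eef_pos: [488.6, -190.9, 254.3]
orientation: [[-0.868, -0.384, 0.317], [-0.36, 0.924, 0.131], [-0.343, -0.0, -0.939]]
contact_force: [0.3, 0.3, 0.1]
finger_gap: 0.0
moved px: 3908 (np.int64(116), np.int64(309), np.int64(0), np.int64(114))
```

View pics/s10.png

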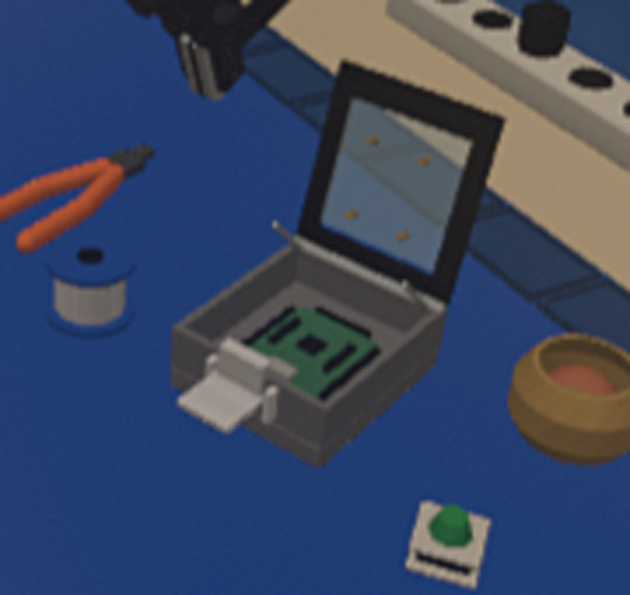

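Only the gripper moved between the two pictures. The lid rests at its stop, the board is in its nest and the bystanders stand where they were.

```bash
python3 -c "
from rig import manip
print(manip.hand_in())"
```

```text
the job is handed in; nothing more can be done
None
```

The job is done and handed in at about 11 s of the 43 s allowed: the lid is open past upright, resting against its stop. With shut fingers I pressed the release tab at about 7 N, and the lid sprang up by itself to about 0.8 rad. I then pushed the lid along its arc at about 1 N until it was past upright, and backed well clear.

**Last checks:**
- **Lid:** its corners in the side picture fit the stop angle of 1.83 rad best, within 1–2 camera pixels. The lid did not move between two pictures 1.4 s apart.
- **Board and other things:** in the side picture the board lies in its nest, and the spool, cleaner, key tester and cutters stand where they were.
- **Robot:** it touches nothing, and the measured force is about 0.

**One disagreement:** partway through the push, the network reported the lid edge only on the look-alike fixture off the mat. I judged that step from the picture instead.

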